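Isolate the supply rail and hold open the loose terminal

TASK

One of the three stud terminals on this low-voltage supply rail has worked loose: first pull the isolating plug up out of its socket and leave it in the steel parts tray. Then tap down on the shut terminal caps to find the terminal that gives under the finger, and lift that one's sprung cap by its tongue to at least 60 degrees, keeping the other two caps shut and the things lying around where they are. Finish while still holding that cap open, so that a colleague can get a spanner on the nut.

Things in the scene. Friction and masses are not known exactly. Their poses are not given: they have to be found in the camera images.
- supply_rail: grey backing board, 112 (x) x 276 (y) x 14 mm with its feet, fixed, carrying a steel rail and four modules in a row along its y: one plug socket, three stud terminals that look alike. Origin: centre of its underside; -x is the side towards the robot, to which the cap tongues point; z up
- place_1 (a point): module place at the +y end of the row: the point on the board's top face (14 mm over the table) under the module's centre. The four places are 66 mm apart; socket and terminals sit on them in any order, all turned like the board, 46 mm wide along y
- place_2 (a point): second place from +y. On each terminal: a grey housing up to 37 mm above the place point, and over it a shut black hood cap, 45 (x) x 40 (y) mm, flat top 58 mm above the place point and centred over it, hinged at the far side: hinge along y, 26.5 mm to +x of the place point and 44 mm above it
- place_3 (a point): third place from +y. On each cap: a tongue at the lower rim pointing to -x, ending in a round bead 8 mm thick and 16 mm long along y, with flat ends to pinch; its centre is 42 mm to -x of the place point and 45 mm above it, only the board is below. It swings up and to +x, 68.5 mm from the hinge, and may turn between the finger pads
- place_4 (a point): place at the -y end. Pressed on top of its shut cap, a firm terminal yields less than 1 mm at 15 N; the loose one sinks 4 mm at 6 N and springs back. Until pressed they stand at the same height
- socket: the plug socket module, grey, without a cap, top face 37 mm above the board. Origin on the board's top face under its centre, at one of the four places; its axes are the board's
- plug: black isolating plug, 54.5 mm tall, 60 g: shank 24 (x) x 14 (y) x 22 mm in the socket, flange 36 x 28 x 7 mm on the socket's top, then a grip fin 28 (x) x 12 (y) x 26 mm. Origin: centre of the shank's underside, 15 mm above the socket's origin when fully in; z points to the fin. A sprung detent holds it: 6 to 15 N straight up frees it within 8 mm; clear after 22 mm
- plug_grip (a point): middle of the plug's grip fin, 42.5 mm above the plug's origin; pinch it across its 12 mm, along the plug's y; the fin begins 29 mm and ends 54.5 mm above the plug's origin
- parts_tray: open steel parts tray, fixed, 95 (x) x 120 (y) x 22 mm, wall and floor 2.5 mm. Origin: centre of its underside on the table
- play_loose (a joint): how far the loose terminal is pressed down, m: 0 at rest, at most 0.004. Which place it has is not known beforehand
- play_firm_1 (a joint): the same for a firm terminal, m
- play_firm_2 (a joint): the same for the other firm terminal, m
- cap_loose (a joint): opening angle of the loose terminal's cap, rad: 0 shut, at most 1.8; a spring shuts it again (1 to 2 N at the tongue)
- cap_firm_1 (a joint): opening angle of firm terminal 1's cap, rad
- cap_firm_2 (a joint): opening angle of firm terminal 2's cap, rad
- calculator: desk calculator 125 x 68 x 17 mm lying by, to be left alone; origin centre of underside
- screwdriver: precision screwdriver 158 mm long, 13 mm high, lying by, to be left alone; its length is along its y
- marker: felt marker 123 mm long, 17 mm high, lying by, to be left alone; its length is along its y
- mug: mug, 82 mm across, 91 mm tall, handle at -y, standing by, to be left alone; origin under its bounding box
There are look-alikes about, which are no part of the job. Leave any orange look-alike of the plug alone.

How it is judged:
On the way, in this order (a step that is already met when the one before it is completed fails the run):
1. the plug is pulled clear of its socket (distance between plug and socket above 0.05 m), for 0.1 s.
2. the plug lies in the parts tray, let go (x of plug in the frame of parts_tray between -0.048 and 0.048 m and y of plug in the frame of parts_tray between -0.06 and 0.06 m and z of plug in the frame of parts_tray below 0.035 m and contact force between the fingers and plug below 0.1 N), for 0.2 s.
3. the loose terminal is tapped down, its cap shut (value of joint play_loose above 0.002 m and value of joint cap_loose below 0.15 rad), for 0.02 s.
At the end, for the whole second after the job is handed in: the loose terminal's cap is held open at 55 degrees (0.96 rad) or more by the fingers, which are still on it; the other two caps are shut (under 0.15 rad); the plug lies still in the parts tray, let go (all of step 2 and value of joint cap_loose above 0.96 rad and velocity of joint cap_loose below 0.3 rad/s and contact force between the fingers and anything else above 0.3 N and value of joint each of cap_firm_1, cap_firm_2 below 0.15 rad and linear speed of plug below 0.02 m/s); the arm keeps its last pose, push and grip.
It fails at once if a firm terminal's cap is opened (value of joint any of cap_firm_1, cap_firm_2 above 0.3 rad).
It fails at once if the loose terminal's cap is opened with the plug still in its socket (value of joint cap_loose above 0.3 rad and distance between plug and socket below 0.03 m).
It fails at once if a thing lying by is moved more than 4 cm (distance of any of calculator, screwdriver, marker, mug from where it was at the start of the episode above 0.04 m).
It also fails if it takes over 64 s, if anything falls off the work surface, if the arm or the gripper's body presses on something with over 40 N, if the wrist force passes 120 N, or if a joint passes its speed limit or range.

ROBOT

A 6-joint arm with a two-finger parallel gripper is mounted at the origin on a cart in front of the work surface, level with it; the furniture and walls round the work are solid. World frame = base frame: x ahead of the robot, y to its left, z up, the work surface at z = 0. Lengths are in m, angles in rad, forces in N, time in s.
With the tool pointing down it reaches from about 0.325 to 0.775 m from the base axis. Payload 5.5 kg.
Tool frame: the origin (TCP) lies at the very end of the fingers, on their centre line; the grasp point (between the pads) lies bot.hold_point_z behind it (bot.hold_point_z is the distance from the TCP to the grasp point, in m); z points along the fingers, y is the direction in which the jaws open and shut (so a half turn about z gives the same grasp; the last joint's range is limited). The gripper opens to 88 mm and grips with 3 to 60 N. Pads are 20 mm wide; open, the fingers measure 115 mm over their backs; the gripper's body (75 mm by 178 mm) begins 61 mm behind the grasp point.
Start: joints at [-1.371, 0.091, 1.231, -0, 1.82, -0.057], TCP at [0.152, -0.58, 0.223] pointing down, gripper open.
Joint ranges: [-2.87, 2.87], [-0.86, 2.18], [0.17, 2.46], [-1.51, 4.65], [0.06, 2.69], [-2.65, 2.65]. Speed limits (rad/s): [2.57, 2.57, 3.01, 3.14, 3.14, 3.14].

INTERFACE

Orientations are given as a unit quaternion [x, y, z, w].
In Python, from cell import bot gives the robot as it stands. Calls block until the motion is done:
- bot.move_pose(position, orientation): joint-space move of the TCP to a pose.
- bot.move_l(position, v=0.15, rotation=None): straight line of the TCP; rotation=None keeps the orientation; v is the mean speed in m/s.
- bot.move_j(angles): joint-space move.
- bot.command_gripper(opening, grip_force=None): finger opening in m; grip_force is the grip in N (None keeps the last); returns when the fingers have stopped.
- bot.sleep(seconds).
- bot.inverse_kinematics(position, orientation): joint angles nearest the present ones, or None.
- bot.snapshot(name): name is "scene" or "top" or "wrist"; returns a dict with "pixels" (480x640x3 uint8, red, green, blue), "range_z" (480x640 float32, m along the optical axis (not along the pixel's ray), 0 where there is no reading), "camera_matrix" (3x3 intrinsics, pixels), "rvec" (rotation vector, rad) and "tvec" (3), from world to camera coordinates, as OpenCV has them. Camera axes: x right, y down, z forward; pixel columns grow to the right and rows downward; lengths in m; the calibration is good to about 2 mm. A picture is of the moment at which its call begins.
A pose or a line that the arm cannot do raises bot.PlanningError and nothing moves.
- bot.finish_job(): hands the job in, once; it reports no verdict.
Trained networks look in a picture, given as the dict that the camera call returned (one of the last four; its "shot" number tells which), for a name from the list of things; names that differ only in an ending like _2 or _b are one class to them, and where a whole thing is asked for, a point or a joint stands for the part that bears it (a point fixed in the world has none). Each returns a list of dicts, best first, with "conf" (0 to 1); they miss things now and then, are a little off and sometimes report something else, mostly with a low value. They report only what shows in the picture. A call takes as long as a camera call. They do not tell look-alikes from the thing itself.
- bot.recognise(picture, label): "box" ([left, top, width, height] in pixels, round what is visible of it).
- bot.outline_of(picture, label): "pixels" (480x640 bool, what is visible of it) and "box" ([left, top, width, height] in pixels, round what is visible of it).
Readings, each from a call of its own:
- bot.get_t(): time.
- bot.get_q(): joint angles.
- bot.get_joint_vel(): joint speeds.
- bot.get_joint_efforts(): joint torques, N m.
- bot.get_position(): TCP position.
- bot.get_tcp_rot(): TCP orientation.
- bot.get_contact_force(): force on the tool from outside, world axes, zero at the start.
- bot.get_wrist_torque(): the same for the moment, N m.
- bot.get_opening(): finger opening in m.
Only numpy, scipy, OpenCV 4.12 (cv2) and the standard library are available. Lean on these libraries where they do the work, as an engineer would, in place of code of your own. Each camera call takes 0.05 s, during which the arm holds its last target.

## Working session

There is one attempt and no reset: what is moved stays moved. The work goes in short steps, each a Python script; the robot and the scene stay as the last script left them, time stands still between calls to the robot, and variables do not carry over. Pictures are saved under pics/ and viewed, and the job is handed in when it is done.

```bash
ls; mkdir -p pics; cat > h.py <<'E'
from cell import bot
import numpy as np, cv2
def save(n,img): cv2.imwrite('pics/'+n+'.png',cv2.cvtColor(img,cv2.COLOR_RGB2BGR))
def world(p,u,v,z=None):
    K=p["camera_matrix"];R,_=cv2.Rodrigues(np.array(p["rvec"],float));t=np.array(p["tvec"],float).ravel()
    ray=np.linalg.inv(K)@np.array([u,v,1.0])
    if z is None:
        d=p["range_z"][int(round(v)),int(round(u))]
        return R.T@(ray*d-t)
    c=-R.T@t; r=R.T@ray
    return c+r*(z-c[2])/r[2]
def cloud(p):
    K=p["camera_matrix"];R,_=cv2.Rodrigues(np.array(p["rvec"],float));t=np.array(p["tvec"],float).ravel()
    v,u=np.mgrid[:480,:640]; d=p["range_z"]
    P=np.stack([(u-K[0,2])/K[0,0]*d,(v-K[1,2])/K[1,1]*d,d],-1)
    W=(P-t)@R
    W[d==0]=np.nan
    return W
def proj(p,P):
    return cv2.projectPoints(np.array([P],float),np.array(p["rvec"],float),np.array(p["tvec"],float),p["camera_matrix"],None)[0].ravel()
E
python3 - <<'E'
from h import *
for n in("top","scene"):
    p=bot.snapshot(n); save(n+'0',p["pixels"])
    for l in("supply_rail","socket","plug","parts_tray","cap_loose","calculator","screwdriver","marker","mug"):
        for r in bot.recognise(p,l)[:5]:
            b=r["box"];u,v=b[0]+b[2]/2,b[1]+b[3]/2
            print(n,l,round(r["conf"],2),np.round(b),world(p,u,v).round(3))
print(bot.get_t(),bot.hold_point_z,bot.get_contact_force())
E
```

```text
pics
top supply_rail 0.7 [262. 194. 134.  75.] [ 0.543 -0.012  0.015]
top supply_rail 0.58 [320. 302.  70.  10.] [ 0.388 -0.064  0.004]
top socket 0.79 [363. 202.  31.  36.] [ 0.561 -0.108  0.081]
top socket 0.69 [261. 191. 141.  81.] [ 0.544 -0.018  0.014]
top plug 0.82 [372. 211.  16.  18.] [ 0.56  -0.111  0.082]
top plug 0.77 [406. 150.  18.  22.] [ 0.68  -0.187  0.057]
top plug 0.71 [140. 154.  57.  45.] [0.663 0.315 0.03 ]
top plug 0.51 [260. 189. 140.  80.] [ 0.548 -0.015  0.016]
top parts_tray 0.9 [432. 227.  66.  57.] [ 0.489 -0.298 -0.001]
top parts_tray 0.45 [340. 211.  21.  38.] [ 0.542 -0.052  0.074]
top cap_loose 0.72 [339. 213.  19.  39.] [ 0.538 -0.048  0.074]
top calculator 0.89 [159. 252.  46.  63.] [0.442 0.291 0.02 ]
top calculator 0.54 [333. 209.  24.  41.] [ 0.544 -0.041  0.07 ]
top screwdriver 0.81 [320. 302.  73.  11.] [ 0.386 -0.067  0.002]
top marker 0.77 [238. 298.  49.  39.] [0.371 0.128 0.019]
top marker 0.52 [161. 252.  44.  63.] [0.443 0.289 0.018]
top mug 0.72 [141. 154.  56.  47.] [0.66  0.315 0.031]
top mug 0.23 [260. 192. 142.  79.] [ 0.544 -0.016  0
[... 360 characters left out ...]
0.048  0.073]
scene plug 0.19 [371. 160.  59.  43.] [ 0.497 -0.315  0.005]
scene parts_tray 0.88 [372. 160.  59.  44.] [ 0.495 -0.318  0.004]
scene cap_loose 0.75 [311. 201.  39.  24.] [ 0.542 -0.043  0.075]
scene cap_loose 0.46 [129. 281.  63.  76.] [0.675 0.304 0.032]
scene calculator 0.58 [235. 354.  82.  60.] [0.446 0.298 0.016]
scene calculator 0.36 [271. 200.  96.  99.] [0.522 0.038 0.05 ]
scene screwdriver 0.69 [404. 239.  14.  19.] [ 0.382 -0.095  0.012]
scene screwdriver 0.53 [312. 202.  37.  27.] [ 0.538 -0.035  0.075]
scene marker 0.85 [332. 319.  69.  24.] [0.372 0.137 0.012]
scene mug 0.68 [129. 282.  64.  77.] [0.626 0.333 0.092]
1.0 0.0187 [-0.58429302  0.28404324  0.15218147]
```

```bash
python3 - <<'E'
from h import *
p=bot.snapshot("top"); 
im=p["pixels"][120:340,120:520]; save('topz',cv2.resize(im,(800,440),interpolation=cv2.INTER_CUBIC))
im=p["pixels"][180:290,250:450]; save('topz2',cv2.resize(im,(800,440),interpolation=cv2.INTER_CUBIC))
W=cloud(p)
# caps tops: z 0.067..0.077
x,y,z=W[...,0],W[...,1],W[...,2]
m=(z>.066)&(z<.078)&(x>.45)&(x<.65)&(y>-.16)&(y<.2)
n,l,s,c=cv2.connectedComponentsWithStats(m.astype(np.uint8))
for i in range(1,n):
    if s[i,4]>40:
        mm=l==i; print(s[i], np.round([x[mm].mean(),y[mm].mean(),z[mm].mean()],4), cv2.minAreaRect(np.c_[x[mm],y[mm]].astype(np.float32)*1000))
# board
m=(z>.009)&(z<.019)&(x>.42)&(x<.68)&(y>-.2)&(y<.2)
n,l,s,c=cv2.connectedComponentsWithStats(m.astype(np.uint8),connectivity=8)
mm=m&(l>0); 
for i in range(1,n):
    if s[i,4]>60:
        q=l==i; print('b',s[i],cv2.minAreaRect(np.c_[x[q],y[q]].astype(np.float32)*1000))
E
```

```text
[334 213  24  28 459] [ 0.5519 -0.0438  0.0718] ((549.0869140625, -44.657325744628906), (51.40694808959961, 40.245513916015625), 10.030112266540527)
[302 219  24  26 454] [0.5405 0.0208 0.0719] ((540.17041015625, 20.814598083496094), (46.411712646484375, 39.62046813964844), 10.283483505249023)
[269 226  24  26 451] [0.5291 0.0858 0.072 ] ((529.3397827148438, 85.74436950683594), (45.639915466308594, 40.01815414428711), 9.400103569030762)
b [ 259  193  140   77 3255] ((546.6036987304688, -11.717300415039062), (112.05216979980469, 275.9730224609375), 10.002912521362305)
b [324 223  11  15 107] ((547.0460205078125, -12.547723770141602), (27.790857315063477, 18.240671157836914), 9.6819429397583)
```

View pics/scene0.png

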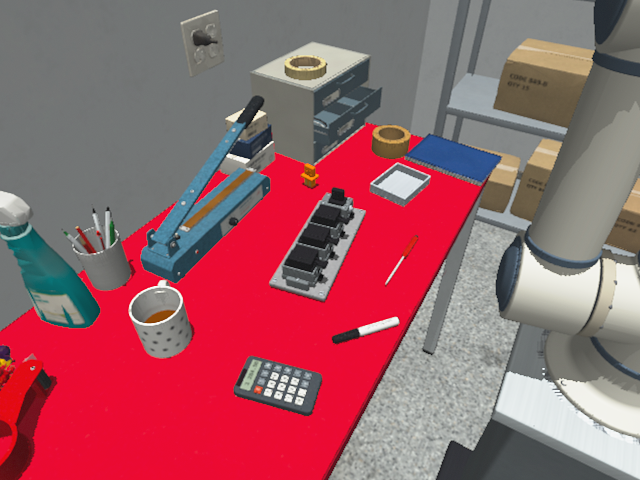

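```bash
sleep 3
```

```text
(no output)
```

View pics/topz.png

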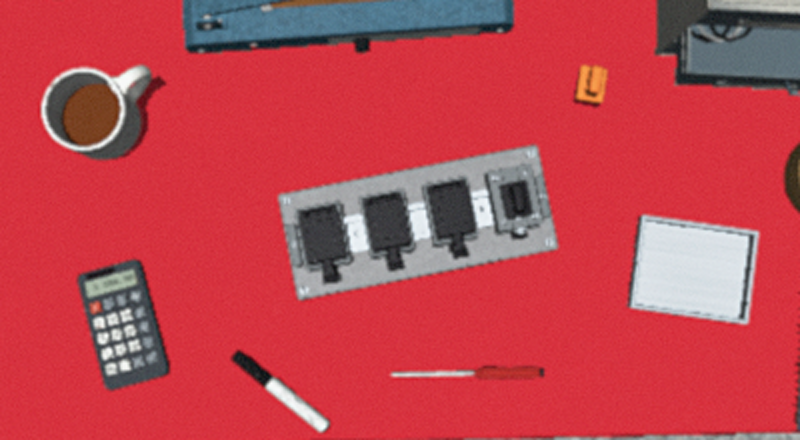

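View pics/topz2.png

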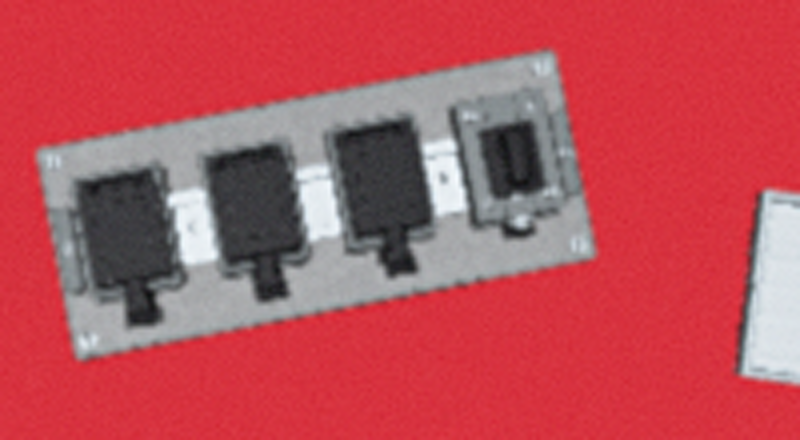

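The plug candidates in the top view are black at (380,220), seated in the socket at place_4, and orange at (415,161), standing free. The enlarged crop shows the black one is our plug. The board yaw is 10°, and the caps lie within 0.3 mm of where the board fit puts place_1 to place_3. Next: grasp the plug.

```bash
cat >> h.py <<'E'
from scipy.spatial.transform import Rotation as Ro
YAW=np.radians(10.0); C=np.array([0.5466,-0.0117,0.014])
BX=np.array([np.cos(YAW),np.sin(YAW),0]);BY=np.array([-np.sin(YAW),np.cos(YAW),0]);Z=np.array([0,0,1.])
def place(i,dx=0,dy=0,dz=0): return C+BY*(0.099-0.066*(i-1)+dy)+BX*dx+Z*dz
QA=Ro.from_matrix(np.c_[-BX,BY,-Z]).as_quat(); QB=Ro.from_matrix(np.c_[BX,-BY,-Z]).as_quat()
E
python3 - <<'E'
from h import *
p=bot.snapshot("top"); W=cloud(p); x,y,z=W[...,0],W[...,1],W[...,2]
m=(x>.4)&(x<.58)&(y<-.21)&(y>-.39)&(z>.014)&(z<.03)
print('tray',cv2.minAreaRect(np.c_[x[m],y[m]].astype(np.float32)*1000), m.sum())
m=(x>.53)&(x<.6)&(y<-.08)&(y>-.14)&(z>.077)&(z<.09)
print('fin',cv2.minAreaRect(np.c_[x[m],y[m]].astype(np.float32)*1000), z[m].mean(), m.sum())
for pt in (place(4,0,0,.0465),):
    for Q in(QA,QB): print(bot.inverse_kinematics(pt,Q))
print(bot.get_q(),Ro.from_quat(bot.get_tcp_rot()).as_matrix().round(2), place(4))
E
```

```text
tray ((491.03729248046875, -295.340087890625), (123.95826721191406, 96.75971221923828), 80.86348724365234) 470
fin ((563.3676147460938, -109.01691436767578), (27.305713653564453, 12.853049278259277), 9.859536170959473) 0.0821835299329721 89
[-2.50553250e-01  5.14152515e-02  1.55993524e+00 -4.44089210e-16
  1.53024217e+00 -1.99588250e+00]
[-2.50553250e-01  5.14152515e-02  1.55993524e+00 -4.44089210e-16
  1.53024217e+00  1.14571015e+00]
[-1.37068594e+00  9.10936165e-02  1.23070952e+00 -4.90886150e-05
  1.81979833e+00 -5.66777477e-02] [[ 0.97  0.25 -0.  ]
 [ 0.25 -0.97 -0.  ]
 [-0.   -0.   -1.  ]] [ 0.56379117 -0.10919597  0.014     ]
```

```bash
python3 - <<'E'
from h import *
bot.command_gripper(0.045,40)
t=place(4); 
bot.move_pose([t[0],t[1],0.16],QB)
bot.move_l([t[0],t[1],0.0610],v=0.12)
bot.command_gripper(0.0,40)
print(bot.get_opening(),bot.get_contact_force(),bot.get_position(),bot.get_t())
bot.move_l([t[0],t[1],0.095],v=0.05)
print(bot.get_opening(),bot.get_contact_force(),bot.get_position())
bot.move_l([t[0],t[1],0.16],v=0.15)
print(bot.get_opening(),bot.get_t())
p=bot.snapshot("scene");save('lift',cv2.resize(p["pixels"][100:300,230:470],(720,600)))
E
```

```text
0.011796229242963956 [-0.01310551 -3.69640011  1.82313442] [ 0.56407656 -0.11002304  0.06143337] 5.75
0.011717200030700314 [0.82541495 0.15505988 0.29377788] [ 0.56364654 -0.10877626  0.09472539]
0.011616751314721941 7.1667
```

```bash
sleep 1
```

```text
(no output)
```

View pics/lift.png

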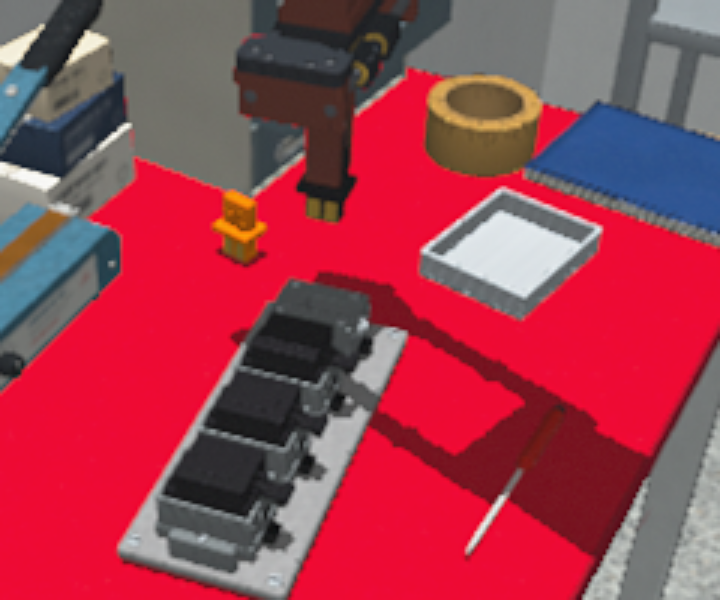

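The black plug is in the grip, with the flange at (325,190) and brass shank at (325,210). Next I place it in the tray.

```bash
python3 - <<'E'
from h import *
x,y=.491,-.2955
bot.move_pose([x,y,.13],QB)
bot.move_l([x,y,.0365],v=0.12)
print(bot.get_contact_force())
bot.command_gripper(0.045)
bot.sleep(.2)
bot.move_l([x,y,.13],v=0.2)
bot.command_gripper(0.0,20)
t=place(3); bot.move_pose([t[0],t[1],0.11],QB)
p=bot.snapshot("top");save('placed',cv2.resize(p["pixels"][180:300,350:510],(800,600)))
for r in bot.recognise(p,"plug"): 
    b=r["box"];print(round(r["conf"],2),np.round(b),world(p,b[0]+b[2]/2,b[1]+b[3]/2).round(3))
print(bot.get_t(),bot.get_contact_force())
E
```

```text
[-0.27031345  0.33060727 -0.25286043]
0.78 [408. 150.  16.  22.] [ 0.681 -0.191  0.057]
0.65 [459. 242.  20.  22.] [ 0.493 -0.291  0.057]
0.62 [342. 241.  11.   7.] [ 0.514 -0.048  0.067]
12.4 [-0.49409568  0.68632078 -0.80671326]
```

```bash
sleep 1
```

```text
(no output)
```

View pics/placed.png

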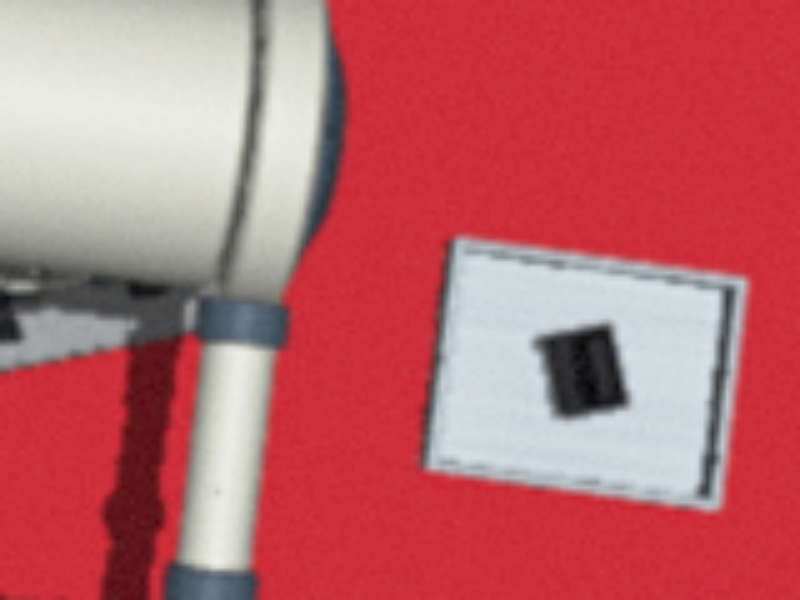

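The plug stands in the tray at crop (582,370), top at 0.057 m, which matches floor plus plug height. Next I tap the caps.

```bash
python3 - <<'E'
from h import *
for i in (3,2,1):
    t=place(i)
    bot.move_pose([t[0],t[1],0.085],QB)
    bot.move_l([t[0],t[1],0.0755],v=0.08)
    f0=bot.get_contact_force()[2]; out=[]; zc=None
    for k in range(1,12):
        z=.0755-.001*k
        bot.move_l([t[0],t[1],z],v=0.03)
        bot.sleep(.03)
        f=bot.get_contact_force()[2]-f0; za=bot.get_position()[2]
        out.append((round(z*1000,1),round(za*1000,2),round(f,2)))
        if zc is None and abs(f)>1: zc=z
        if abs(f)>11 or (zc and zc-z>=.0028): break
    print(i,out,bot.get_t())
    bot.move_l([t[0],t[1],0.09],v=0.15)
E
```

```text
3 [(74.5, np.float64(74.87), np.float64(-0.81)), (73.5, np.float64(73.48), np.float64(-1.18)), (72.5, np.float64(72.47), np.float64(-0.72)), (71.5, np.float64(71.68), np.float64(0.41)), (70.5, np.float64(70.71), np.float64(1.81))] 14.3333
2 [(74.5, np.float64(74.64), np.float64(-0.15)), (73.5, np.float64(73.52), np.float64(-0.71)), (72.5, np.float64(72.47), np.float64(-0.25)), (71.5, np.float64(72.19), np.float64(4.08)), (70.5, np.float64(71.88), np.float64(7.93)), (69.5, np.float64(71.63), np.float64(11.11))] 16.95
1 [(74.5, np.float64(74.7), np.float64(0.34)), (73.5, np.float64(73.54), np.float64(-0.08)), (72.5, np.float64(72.46), np.float64(-0.28)), (71.5, np.float64(72.16), np.float64(4.31)), (70.5, np.float64(71.87), np.float64(7.9)), (69.5, np.float64(71.61), np.float64(11.77))] 19.5667
```

Places 1 and 2 are firm (about 11 N at 0.5 mm or less). Place 3 looks soft, but force noise stopped that tap early, so I tap it deeper.

```bash
python3 - <<'E'
from h import *
t=place(3)
bot.move_pose([t[0],t[1],0.085],QB)
bot.move_l([t[0],t[1],0.0755],v=0.08); bot.sleep(.2)
f0=bot.get_contact_force()[2]
for z in (.0715,.070,.069,.068,.0675):
    bot.move_l([t[0],t[1],z],v=0.03); bot.sleep(.1)
    print(z,bot.get_position()[2].round(5),(bot.get_contact_force()[2]-f0).round(2))
bot.move_l([t[0],t[1],0.1],v=0.15)
bot.command_gripper(0.034,25)
# approach tongue
g=place(3,-0.043); bot.move_pose([g[0],g[1],0.1],QB)
p=bot.snapshot("wrist");save('w',p["pixels"]);print(bot.get_t())
E
```

```text
0.0715 0.07178 0.64
0.07 0.0703 2.76
0.069 0.06925 3.06
0.068 0.06829 4.58
0.0675 0.0682 6.67
24.1
```

```bash
sleep 1
```

```text
(no output)
```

View pics/w.png

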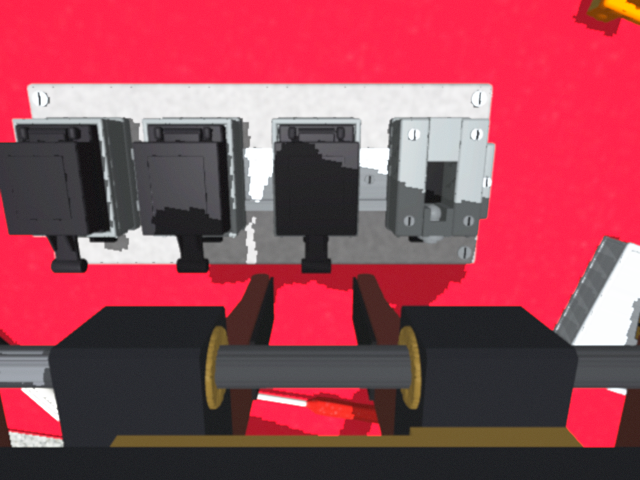

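Place 3 sinks 4 mm at 6 N, so it is the loose one. The wrist view shows its bead at (316,265), centred between the fingers at (262–362). Next I grasp the bead and swing the cap partly open.

```bash
cat >> h.py <<'E'
R0=np.hypot(.0685,.001); A0=np.arctan2(.001,.0685)
def bead(th,d=.008): 
    a=th+A0
    return place(3,.0265-R0*np.cos(a),0,.044+R0*np.sin(a)-d)
E
python3 - <<'E'
from h import *
b=bead(0); bot.move_l(b,v=0.1)
print(bot.get_position(),bot.get_contact_force())
bot.command_gripper(0.0,25)
print('open',bot.get_opening(),bot.get_contact_force(),bot.get_t())
for d in (6,12,18,24,30):
    bot.move_l(bead(np.radians(d)),v=0.06)
bot.sleep(.1)
print('open',bot.get_opening(),bot.get_contact_force(),bot.get_position()-bead(np.radians(30)),bot.get_t())
p=bot.snapshot("scene");save('l30',cv2.resize(p["pixels"][130:310,230:470],(800,600)))
E
```

```text
[ 0.51117477 -0.0514632   0.05108468] [-0.81991477  0.30192404  0.15338045]
open 0.015190900452557048 [ 1.12180863 -4.91589447  0.51527432] 25.1833
open 0.015130846674496747 [-1.35161957 -6.93435093 -1.43813938] [-0.00066986 -0.00113589 -0.00067576] 26.6167
```

```bash
sleep 1
```

```text
(no output)
```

View pics/l30.png

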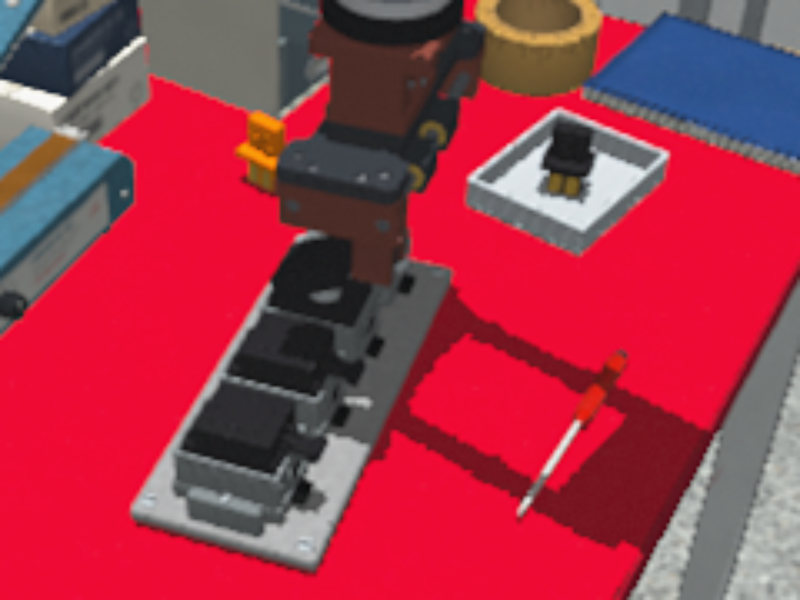

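The cap lifts with the bead held. There is a 7 N sideways force from an offset of about 1 mm, so I shift 1 mm towards −y and continue to about 72°.

```bash
python3 - <<'E'
from h import *
for d in (36,42,48,54,60,66,72):
    bot.move_l(bead(np.radians(d))-.001*BY,v=0.06)
bot.sleep(.3)
print('open',bot.get_opening(),bot.get_contact_force(),bot.get_position(),bead(np.radians(72)),bot.get_t())
p=bot.snapshot("scene");save('l72',cv2.resize(p["pixels"][130:310,230:470],(800,600)))
p=bot.snapshot("wrist");save('w72',p["pixels"])
E
```

```text
open 0.015002808939175832 [-3.83539752 -4.98286963 -0.15758021] [ 0.55812647 -0.04427453  0.11534268] [ 0.55851832 -0.04310756  0.11545639] 28.8333
```

```bash
sleep 1
```

```text
(no output)
```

View pics/l72.png

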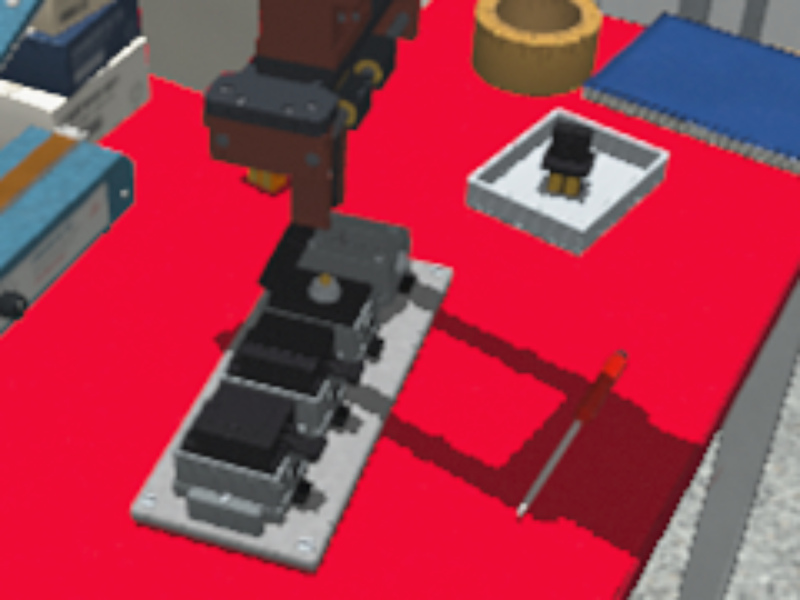

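View pics/w72.png

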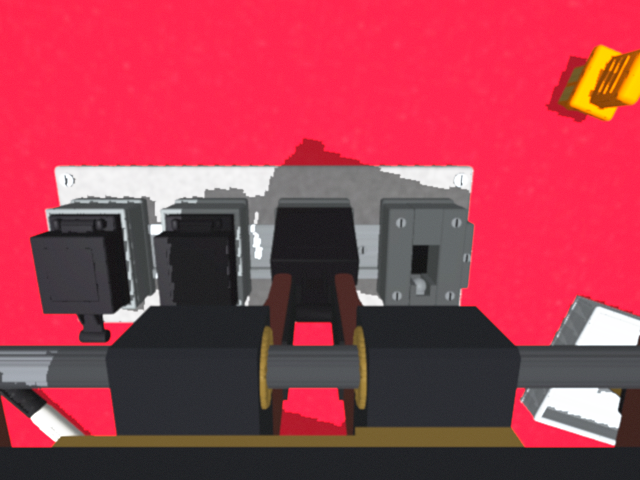

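The loose cap stands open with its stud exposed at crop (325,290). The two other caps are shut and the plug stands in the tray at (570,165). The opening is still 15 mm on the bead, so I hand the job in.

```bash
python3 - <<'E'
from h import *
bot.finish_job()
E
```

```text
the job is handed in; nothing more can be done
```

The loose terminal is at place_3, and I handed the job in with its cap held open in the gripper at about 72°. That angle comes from the arm position, since there is no direct reading of the cap joint. `finish_job()` reports no verdict.

- **Plug:** I pulled the black isolating plug out of the socket at place_4 and stood it in the parts tray. Its top measured 57 mm, which matches the tray floor plus the plug's height. The orange look-alike was left alone.
- **Tapping:** Places 1 and 2 were firm, taking about 11 N with less than 1 mm of give. My first tap at place 3 stopped early because of noise in the force reading. A second, deeper tap sank 4 mm at about 6.7 N, so place 3 is the loose one.
- **Last checks:** The gripper was still closed on the bead (15 mm opening), and the stud was exposed. The other two caps looked shut, and the plug was standing in the tray. I took no final measurement of the calculator, screwdriver, marker and mug, but the arm never went near them.
- **Didn't agree:** A steady side force of about 5 N stayed on the tool. The bead sits about 1 mm off my estimate, and shifting the grip 1 mm reduced the force but did not remove it. The bead also pinched at 15 mm rather than the stated 16 mm.

The last reading before handing in was 28.8 s, against the 64 s limit.

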